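Ready the reel-spooling station for a small spool

TASK

Get the spooling station ready for a small spool: stand the blue cup inside the station's grey round seat, then stand the orange cup inside the blue one, both upright and right down on the bottom. Then take the black knob of the sprung rod and pull the rod out of its sleeve until the tip of the yellow pointer is over the middle of the red mark on the scale, and finish holding it there against the spring without letting go. Do not shift the red mark, and leave everything else on the bench where it is.

Things in the scene. Friction and masses are not known exactly. Their poses are not given: they have to be found in the camera images.
- station: Fixed spooling station, mm in its frame: origin on the bench under the rod's axis, x along the rod, z up. Dark base plate 12 thick, x -160..190, y -80..55, wing under the seat to y 163. Sleeve 28 thick, x 30..180, axis at y 0, z 95, on two posts. The rod comes out towards -x, roughly towards the robot. Scale rail 20 wide along x at y -58, x -125..25, top z 45. Round seat at x 20, y 110.
- seat_floor (a point): Centre of the inner floor of the grey round seat, an open fixed cup 82 outside, 72 inside; floor 18 above the bench, rim 47 above the bench.
- blue_cup: Loose blue round cup, straight-walled, open at the top, 60 outside, 52 inside, 67 high, floor 5 thick, about 80 g; origin at the centre of its underside, z up. Standing in the seat its rim is 38 above the seat's rim. Starts standing on the bench.
- orange_cup: Loose orange round cup, straight-walled, open at the top, 40 outside, 34 inside, 100 high, floor 5 thick, about 60 g; origin at the centre of its underside, z up. Standing in the blue cup its rim is 38 above the blue rim. Starts standing on the bench.
- pull_knob (a point): Black knob on the rod's end; this point is at the middle of its grip, on the rod's axis, 95 above the bench; axes as the station's: pull it along its -x. Grip 26 thick, 34 long (x -17..17); at its -x end a flange 40 in diameter, 8 thick, behind which fingers can pull; yellow pointer arm 29 behind (x 29..35, reaching to -y). Free below, down to the base plate.
- rod (a joint): How far the rod is pulled out, in m: 0 at rest (pushed home by its spring), stop at 0.130. The inner spring pulls it back with 3.5 N at 0, rising by 70 N/m (about 11 N at 0.107); it does not latch.
- pointer_tip (a point): Lower end of the yellow pointer that moves with the rod: tip 6 long along x and 8 wide, 62 above the bench, 58 to the -y side of the rod. At rest at x +12 in the station's frame; each mm the rod is pulled moves it 1 mm towards station -x.
- mark (a point): Middle of the top of the red mark, a block 16 long (along the rod), 30 wide, on the scale rail; top 57 above the bench, 5 below the pointer's tip. 63 to 107 from the pointer's rest place, towards station -x. Stays where it is unless pushed with over 8 N. Axes as the station's.
- tape: Bystander: red roll of tape lying flat, ring 96 outside, 76 inside, 24 high; origin at the centre of its underside
- oil_bottle: Bystander: small white oil bottle with red cap, standing, 36 in diameter, 100 high; origin at the centre of its underside
- screwdriver: Bystander: screwdriver with orange handle, lying, 190 long; origin under its middle
- line_spool: Bystander: black spool wound with blue line, standing on its flange, 90 in diameter, 60 high; origin at the centre of its underside
- reel: Bystander: small grey and brass fishing reel with a crank, about 50 x 100, 60 high; origin at the centre of its underside
- pliers: Bystander: pliers with red handles lying flat, about 160 long; origin under the pivot

How it is judged:
By the outcome, as a careful person would: the job done as asked, in the order asked, and still so for the second after the job is handed in, while the arm keeps its last pose, push and grip.
It also fails if it takes over 72 s, if anything falls off the work surface, if the arm or the gripper's body presses on something with over 40 N, if the wrist force passes 120 N, or if a joint passes its speed limit or range.

ROBOT

A 6-joint arm with a two-finger parallel gripper is mounted at the origin on the work surface. World frame = base frame: x ahead of the robot, y to its left, z up, the work surface at z = 0. Lengths are in mm, angles in rad, forces in N, time in s.
With the tool pointing down it reaches from about 275 to 850 mm from the base axis. Payload 19 kg.
Tool frame: the origin (TCP) lies at the very end of the fingers, on their centre line; the grasp point (between the pads) lies 19 mm behind it (manip.hold_point_z is the distance from the TCP to the grasp point, in mm); z points along the fingers, y is the line along which they close (so a half turn about z gives the same grasp; the last joint's range is limited). The gripper opens to 85 mm and grips with 20 to 120 N. Pads are 22 mm wide; open, the fingers measure 114 mm over their backs; the gripper's body (76 mm by 85 mm) begins 54 mm behind the grasp point. The pads swing forward as they close: fully open they stand 13 mm farther back than shut.
Start: joints at [-1.285, 0.15, 1.437, -0, 1.554, -0.134], TCP at [234.329, -525.053, 231.267] pointing down, gripper open.
Joint ranges: [-2.8, 2.8], [-0.68, 2.1], [0.12, 2.68], [-1.39, 4.53], [0.16, 2.79], [-2.81, 2.81]. Speed limits (rad/s): [1.89, 1.89, 2.22, 3.01, 3.01, 3.01].

INTERFACE

Orientations are given as a unit quaternion [x, y, z, w].
In Python, from plant import manip, snapshot gives the robot as it stands.
- The arm moves only by the shell command python3 -m jog 'ROWS' [FORCE]. ROWS is JSON, a list of rows, each a list of 3 entries, a list of its own where there are three numbers: the shift along the world's x, y, z in cm, then the turn, a rotation vector about the world's x, y, z in degrees, then the finger opening in cm, from 0 to 8.54. In form: [[[dx, dy, dz], [ax, ay, az], grip], ...]. A call has exactly 10 rows; each row is the pose to reach, as a shift and turn from the pose commanded when the call began; what a row does not reach only later rows make up. A row lasts 1/8 s, in which the tool goes at most 62.5 mm and 10.7 degrees, less where a joint would pass 70% of its speed; a pose out of reach is approached as far as the arm can. A call with a gripper value outside its range is refused whole. The fingers move at their own pace and stop on an object; FORCE is the grip in N (left out, the last holds). Time passes only in rows, so rows that repeat a pose let the fingers close, or fill a call up. It gives the time, the measured TCP pose, the force, the opening and the grip force at its end, in the units of the state.
- manip.sense(): the state, without advancing time (a new reading comes with each control period).
- snapshot(name): name is "side" or "top" or "wrist"; returns a dict with "img" (480x640x3 uint8, blue, green, red), "intrinsics" (3x3 intrinsics, pixels), "distortion" ([k1, k2, p1, p2, k3] as OpenCV has them; the pictures are not rectified), "world_to_cam" (4x4, takes a point from world to camera coordinates); the wrist camera has in their place "mount" (4x4, takes a point from camera to tool coordinates, whose origin is the TCP and whose axes are the flange's). Camera axes: x right, y down, z forward; pixel columns grow to the right and rows downward; lengths in mm; the calibration is good to about 2 mm. A picture is of the moment at which its call begins: read the wrist's pose just before it. There is no depth.
- manip.sign_off(): hands the job in; it is judged then, once.
The state is a dict: "t": time; "joint_pos": joint angles; "joint_vel": joint speeds; "joint_efforts": joint torques, N m; "tool_pos": TCP position; "orientation": TCP orientation; "force": force on the tool from outside, world axes, zero at the start; "torque": the same for the moment, N m; "opening": finger opening in mm; "grasp_force": force on a finger pad.
Only numpy, scipy, OpenCV 4.12 (cv2) and the standard library are available. Lean on these libraries where they do the work, as an engineer would, in place of code of your own. Each camera call takes 0.05 s, during which the arm holds its last target. There are 200 camera calls.

## Working session

There is one attempt and no reset: what is moved stays moved. The work goes in short steps, Python scripts to look and compute and a shell command to move; the robot and the scene stay as the last step left them, time stands still between calls to the robot, and variables do not carry over. Pictures are saved under pics/ and viewed, at most 10 in all, crops included, and the job is handed in when it is done.

```bash
mkdir -p pics; ls
python3 - <<'E'
from plant import manip,snapshot
import cv2,pickle
s=manip.sense();print(s)
d={}
for n in("top","side"):
    d[n]=snapshot(n);cv2.imwrite(f"pics/{n}0.png",d[n]["img"]);print(n,{k:v for k,v in d[n].items() if k!="img"})
pickle.dump(d,open("s0.pkl","wb"))
E
```

```text
pics
{'t': 0.0, 'joint_pos': array([-1.28497462e+00,  1.50970910e-01,  1.43800385e+00, -2.15206765e-06,
        1.55380169e+00, -1.34006332e-01]), 'joint_vel': array([ 3.30078640e-04, -3.35442716e-05, -9.30199394e-04, -1.99906908e-04,
        6.73245204e-04, -3.95033529e-04]), 'joint_efforts': array([ 5.73949565e-04, -7.13042521e+01, -5.70874250e+01, -3.96685655e-04,
        8.43446294e-03, -1.73912540e-04]), 'tool_pos': array([ 234.28198214, -524.84507419,  230.69758659]), 'orientation': array([ 9.78048659e-01,  2.08375790e-01, -4.59591870e-05, -5.90111240e-04]), 'force': array([ 0.32086958, -0.36583223,  0.26384534]), 'torque': array([-0.0281224 ,  0.00337041,  0.00773902]), 'grasp_force': 0.0, 'opening': 85.68057633283902}
top {'intrinsics': array([[468.5673389 ,   0.        , 323.13329789],
       [  0.        , 468.5673389 , 238.48349166],
       [  0.        ,   0.        ,   1.        ]]), 'distortion': array([0.02413957, 0.        , 0.        , 0.        , 0.        ]), 'world_to_cam': array([[-1.67536079e-02, -9.99724778e-01, -1.64221042e-02,
         3.00898273e+01],
      
[... 171 characters left out ...]
[ 0.00000000e+00,  0.00000000e+00,  0.00000000e+00,
         1.00000000e+00]])}
side {'intrinsics': array([[614.50999742,   0.        , 323.04785973],
       [  0.        , 614.50999742, 248.1060983 ],
       [  0.        ,   0.        ,   1.        ]]), 'distortion': array([-0.19919445,  0.        ,  0.        ,  0.        ,  0.        ]), 'world_to_cam': array([[ 9.78541513e-01, -2.06021900e-01,  3.38877903e-03,
        -5.19806183e+02],
       [-1.26108488e-01, -6.11821441e-01, -7.80878463e-01,
         1.39003771e+02],
       [ 1.62951392e-01,  7.63694639e-01, -6.24673789e-01,
         1.31805294e+03],
       [ 0.00000000e+00,  0.00000000e+00,  0.00000000e+00,
         1.00000000e+00]])}
```

View pics/top0.png

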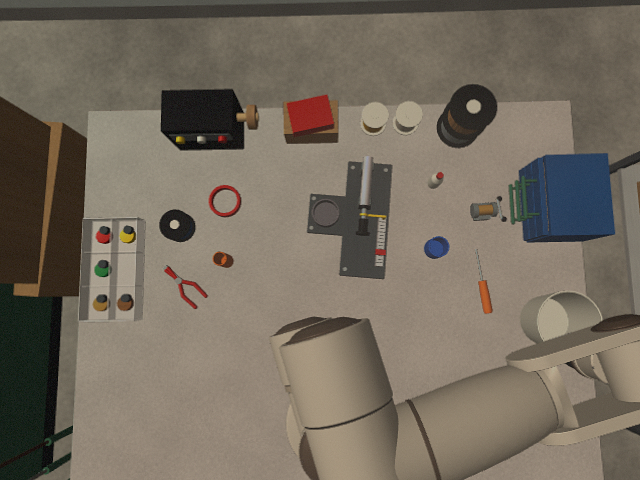

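View pics/side0.png

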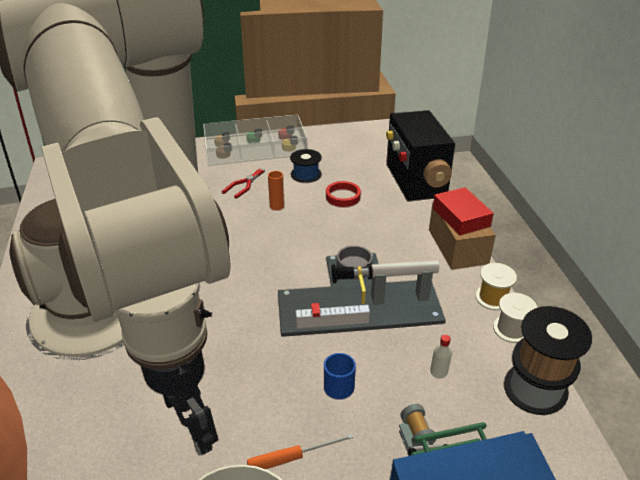

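The top view shows the seat at about (325,212), blue cup (436,247), orange cup (222,259), knob (362,230) and mark (379,252). In the side view they are at (354,260), (340,376), (276,190), (343,272) and (316,309). Next I'll zoom in and fit the cups by colour.

```bash
cat > h.py <<'E'
import numpy as np,cv2
from scipy.optimize import least_squares
from scipy.spatial.transform import Rotation as R
def cam(s,state=None):
    """returns (K,dist,world_to_cam)"""
    if "world_to_cam" in s: W=s["world_to_cam"]
    else:
        T=np.eye(4);T[:3,:3]=R.from_quat(state["orientation"]).as_matrix();T[:3,3]=state["tool_pos"]
        W=np.linalg.inv(T@s["mount"])
    return s["intrinsics"],s["distortion"],W
def proj(c,P):
    K,D,W=c
    return cv2.projectPoints(np.asarray(P,float).reshape(-1,3),cv2.Rodrigues(W[:3,:3])[0],W[:3,3],K,D)[0][:,0]
def unproj(c,uv,z):
    K,D,W=c
    p=cv2.undistortPoints(np.asarray(uv,float).reshape(-1,1,2),K,D)[:,0]
    d=np.c_[p,np.ones(len(p))]@W[:3,:3];o=-W[:3,:3].T@W[:3,3]
    return o+d*((z-o[2])/d[:,2])[:,None]
def blob(img,lo,hi,near,r=40):
    m=cv2.inRange(cv2.cvtColor(img,cv2.COLOR_BGR2HSV),np.array(lo),np.array(hi))
    k=np.zeros_like(m);cv2.circle(k,tuple(near),r,255,-1);m&=k
    return m
def cyl(x,y,r,h,z=0):
    a=np.linspace(0,2*np.pi,60)
    return np.vstack([np.c_[x+r*np.cos(a),y+r*np.sin(a),0*a+zz] for zz in(z,z+h)])
def hullc(p):
    M=cv2.moments(cv2.convexHull(np.float32(p)));return np.array([M["m10"],M["m01"]])/M["m00"],M["m00"]
E
python3 - <<'E'
import pickle;from h import *
d=pickle.load(open("s0.pkl","rb"))
C={n:cam(d[n]) for n in d}
for nm,lo,hi,px,r,h in(("blue",(105,120,30),(125,255,255),{"top":(436,247),"side":(340,376)},30,67),("orange",(5,130,40),(16,255,255),{"top":(222,259),"side":(276,190)},20,100)):
    res={}
    for n in px:
        m=blob(d[n]["img"],lo,hi,px[n],35);res[n]=hullc(np.argwhere(m)[:,::-1])
    print(nm,res)
    def f(q,ns): return np.concatenate([hullc(proj(C[n],cyl(*q,r,h)))[0]-res[n][0] for n in ns])
    for ns in(["top"],["side"],["top","side"]):
        s=least_squares(f,unproj(C["top"],res["top"][0],h/2)[0,:2],args=(ns,),diff_step=1e-3);print(ns,s.x,s.fun,[hullc(proj(C[n],cyl(*s.x,r,h)))[1] for n in ns])
a=cv2.resize(d["top"]["img"][150:290,295:405],None,fx=4,fy=4,interpolation=cv2.INTER_CUBIC)
cv2.imwrite("pics/c1.png",a)
E
```

```text
blue {'top': (array([436.80425532, 246.35886525]), 352.5), 'side': (array([338.87617445, 375.4097602 ]), 1188.5)}
['top'] [ 494.45942887 -309.98061424] [ 5.36885750e-07 -1.39731549e-06] [448.98738780105487]
['side'] [ 496.365966   -308.84474845] [-2.07232569e-06  1.14454224e-06] [1351.2690755166113]
['top', 'side'] [ 495.75956243 -309.37438364] [-0.23020834 -0.43994265 -0.25226309  0.26521184] [448.8190521602519, 1352.2298710076138]
orange {'top': (array([222.3018018 , 259.31981982]), 222.0), 'side': (array([266.3241035 , 189.35209563]), 1101.5)}
['top'] [466.39885637 312.55974969] [-4.15439956e-07  4.17907529e-07] [265.42638955975417]
['side'] [446.83463405 321.70277124] [-2.55535986e-06  9.11753773e-07] [588.1901689127553]
['top', 'side'] [455.45969086 315.38877372] [-1.01957079  3.80346551  3.58972299  0.91849282] [265.89814458065666, 590.5705035193823]
```

View pics/c1.png

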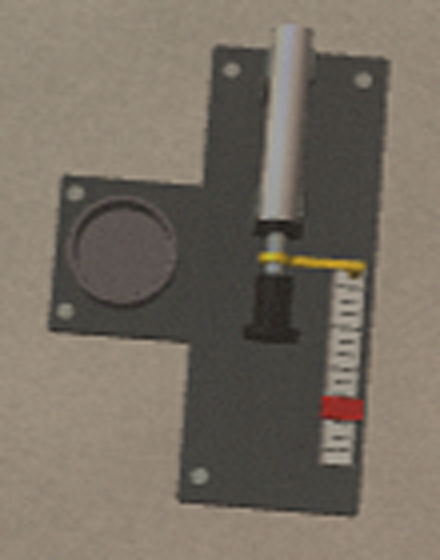

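The crop shows plate corners at (213,46), (389,60), (356,516) and (178,501), the seat rim centre near (122,251), the knob at (273,305), and the red mark at (342,408). All are in crop pixels at 4x.

Run:
```python
import pickle;from h import *
d=pickle.load(open("s0.pkl","rb"))
C={n:cam(d[n]) for n in d}
m=blob(d["side"]["img"],(5,130,40),(16,255,255),(276,190),24);o,_=hullc(np.argwhere(m)[:,::-1])
s=least_squares(lambda q:hullc(proj(C["side"],cyl(*q,20,100)))[0]-o,[466,312],diff_step=1e-3);print("orange side",s.x,hullc(np.argwhere(m)[:,::-1]))
def up(p):return np.array([295,150])+(np.array(p)+.5)/4-.5
px=np.array([up(p) for p in[(213,46),(389,60),(356,516),(178,501),(122,251)]])
st=np.array([[190,55,12],[190,-80,12],[-160,-80,12],[-160,55,12],[20,110,47.]])
def S(q,P):
    c,s_=np.cos(q[2]),np.sin(q[2]);P=np.asarray(P,float);return np.c_[q[0]+c*P[:,0]-s_*P[:,1],q[1]+s_*P[:,0]+c*P[:,1],P[:,2]]
f=least_squares(lambda q:(proj(C["top"],S(q,st))-px).ravel(),[550,-60,0]);q=f.x
print("station",q,np.degrees(q[2]),f.fun.round(2))
print("seat",S(q,[[20,110,18]]),"rim pix",up((122,251)))
hs=cv2.cvtColor(d["top"]["img"],cv2.COLOR_BGR2HSV)
for n,near in(("top",(380,252)),("side",(316,309))):
    m=blob(d[n]["img"],(0,150,60),(4,255,255),near,14)|blob(d[n]["img"],(174,150,60),(180,255,255),near,14)
    c=np.argwhere(m)[:,::-1].mean(0);w=unproj(C[n],c,57 if n=="top" else 52)[0];v=w[:2]-q[:2]
    print("mark",n,c,w,[np.cos(q[2])*v[0]+np.sin(q[2])*v[1],-np.sin(q[2])*v[0]+np.cos(q[2])*v[1]])
print(S(q,[[-58,0,95],[12,-58,62]]))
np.save("q.npy",q)
```

```text
orange side [470.63159087 314.85472552] (array([275.68317152, 189.72330097]), 515.0)
station [ 5.69665154e+02 -9.36263917e+01 -1.00542780e-01] -5.760676946375738 [-0.12 -0.38  0.2  -0.5   0.58  0.59 -0.53  0.52 -0.14 -0.29]
seat [[600.60523257  13.81062033  18.        ]] rim pix [325.125 212.375]
mark top [380.07017544 251.64912281] [ 480.15886924 -142.77326      57.        ] [np.float64(-84.12122142117107), np.float64(-57.88272475124745)]
mark side [315.14851485 309.0990099 ] [ 484.38279784 -143.05787297   52.        ] [np.float64(-79.89005678473708), np.float64(-57.74193000066216)]
[[ 511.95806402  -87.80473042   95.        ]
 [ 575.78289094 -152.53796354   62.        ]]
```

```bash
python3 -m jog '[[[3.3,2.7,-1],[0,0,0],8.5],[[6.6,5.4,-2],[0,0,0],8.5],[[9.9,8.1,-3],[0,0,0],8.5],[[13.1,10.8,-4],[0,0,0],8.5],[[16.4,13.5,-5],[0,0,0],8.5],[[19.6,16.2,-6],[0,0,0],8.5],[[22.9,18.9,-6.5],[0,0,0],8.5],[[26.1,21.5,-7],[0,0,0],8.5],[[26.1,21.5,-7],[0,0,0],8.5],[[26.1,21.5,-7],[0,0,0],8.5]]' 40
cat > w.py <<'E'
from plant import manip,snapshot;from h import *
import sys
s=manip.sense();w=snapshot("wrist");cv2.imwrite("pics/"+sys.argv[1]+".png",w["img"])
import pickle;pickle.dump((s,w),open(sys.argv[1]+".pkl","wb"))
print(s["t"],s["tool_pos"].round(1),s["orientation"].round(4),s["force"].round(1),round(s["opening"],1),s["grasp_force"])
E
python3 w.py w1; python3 -c "
import pickle;s,w=pickle.load(open('w1.pkl','rb'));print(w['mount'],w['intrinsics'],w['distortion'])"
```

```text
t: 1.35
tool_pos: [495.0, -310.2, 161.1]
orientation: [0.978, 0.209, -0.0, -0.0]
force: [-0.4, -0.8, 0.0]
opening: 84.9
grasp_force: 0.0
1.35 [ 495.  -310.2  161.1] [ 9.780e-01  2.085e-01 -3.000e-04 -2.000e-04] [-0.4 -0.8  0. ] 84.9 0.0
[[ 9.65145836e-04 -9.48160665e-01 -3.17789902e-01  8.23526710e+01]
 [ 9.99999447e-01  1.04797578e-03 -8.96948237e-05  4.85841276e-01]
 [ 4.18081224e-04 -3.17789640e-01  9.48161152e-01 -1.42710057e+02]
 [ 0.00000000e+00  0.00000000e+00  0.00000000e+00  1.00000000e+00]] [[359.35269602   0.         320.24361251]
 [  0.         359.35269602 233.33049502]
 [  0.           0.           1.        ]] [-0.04754043  0.          0.          0.          0.        ]
```

View pics/w1.png

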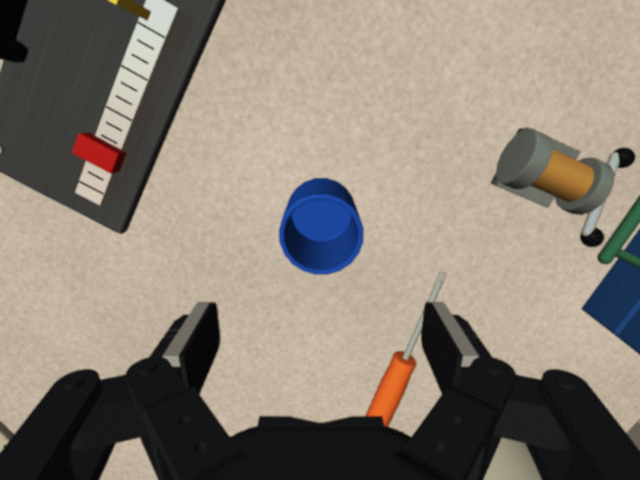

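The wrist view shows the cup centred between the fingers, rim centre about (321,234). The red mark is at (98,152) and the screwdriver blade is well clear. I'll fit the cup and mark in this view.

Run:
```python
import pickle;from h import *
s,w=pickle.load(open("w1.pkl","rb"));c=cam(w,s)
m=blob(w["img"],(105,120,30),(125,255,255),(321,226),70);o,a=hullc(np.argwhere(m)[:,::-1])
f=least_squares(lambda q:hullc(proj(c,cyl(*q,30,67)))[0]-o,[495,-310],diff_step=1e-3);print(f.x,a,hullc(proj(c,cyl(*f.x,30,67)))[1])
q=np.load("q.npy");near=(98,152)
m=blob(w["img"],(0,120,40),(5,255,255),near,40)|blob(w["img"],(174,120,40),(180,255,255),near,40)
o,a=hullc(np.argwhere(m)[:,::-1])
def box(x):
    P=np.array([[x+i,-58+j,k] for i in(-8,8) for j in(-15,15) for k in(45,57)],float);C,S=np.cos(q[2]),np.sin(q[2])
    return np.c_[q[0]+C*P[:,0]-S*P[:,1],q[1]+S*P[:,0]+C*P[:,1],P[:,2]]
f=least_squares(lambda x:hullc(proj(c,box(x[0])))[0]-o,[-83],diff_step=1e-3);print("mark",f.x,f.fun,a)
```

```text
[ 496.28715825 -310.42899496] 6042.0 6537.510442880914
mark [-80.12251548] [-1.89174463 -0.68575865] 1322.0
```

```bash
python3 -m jog '[[[0,0,-3],[0,0,0],8.5],[[0.1,0,-6],[0,0,0],8.5],[[0.1,0,-9],[0,0,0],8.5],[[0.1,0,-11],[0,0,0],8.5],[[0.1,0,-12.1],[0,0,0],8.5],[[0.1,0,-12.1],[0,0,0],7],[[0.1,0,-12.1],[0,0,0],5],[[0.1,0,-12.1],[0,0,0],5],[[0.1,0,-12.1],[0,0,0],5],[[0.1,0,-12.1],[0,0,0],5]]' 40
python3 -m jog '[[[0,0,0],[0,0,0],5],[[0,0,0],[0,0,0],5],[[0,0,0.5],[0,0,0],5],[[0,0,1.5],[0,0,0],5],[[0,0,3.5],[0,0,0],5],[[0,0,6],[0,0,0],5],[[0,0,9],[0,0,0],5],[[0,0,12],[0,0,0],5],[[0,0,12],[0,0,0],5],[[0,0,12],[0,0,0],5]]'; python3 w.py w2
```

```text
t: 2.65
tool_pos: [496.7, -310.5, 41.4]
orientation: [0.978, 0.208, 0.0, 0.001]
force: [-1.4, 0.5, 7.0]
opening: 59.2
grasp_force: 43.7
t: 3.9
tool_pos: [496.1, -309.9, 159.9]
orientation: [0.978, 0.208, -0.0, -0.0]
force: [0.6, -0.1, -1.1]
opening: 58.5
grasp_force: 43.3
3.9 [ 496.1 -309.9  159.9] [ 9.781e-01  2.084e-01 -1.000e-04 -2.000e-04] [ 0.6 -0.1 -1.1] 58.5 43.32017479464412
```

```bash
python3 -m jog '[[[0.5,1,3],[0,0,0],5],[[2,5,4],[0,0,0],5],[[3.3,9.5,4],[0,0,0],5],[[4.6,14,4],[0,0,0],5],[[5.9,18.5,4],[0,0,0],5],[[7.2,23,4],[0,0,0],5],[[8.5,27,4],[0,0,0],5],[[9.8,30.5,4],[0,0,0],5],[[10.4,32.4,4],[0,0,0],5],[[10.4,32.4,4],[0,0,0],5]]'
python3 -m jog '[[[0,0,-1],[0,0,0],5],[[0,0,-2],[0,0,0],5],[[0,0,-3],[0,0,0],5],[[0,0,-4],[0,0,0],5],[[0,0,-4],[0,0,0],5],[[0,0,-4],[0,0,0],5],[[0,0,-4],[0,0,0],5],[[0,0,-4],[0,0,0],5],[[0,0,-4],[0,0,0],5],[[0,0,-4],[0,0,0],5]]';python3 w.py w3
```

```text
t: 5.2
tool_pos: [600.3, 14.7, 199.5]
orientation: [0.978, 0.209, -0.001, -0.0]
force: [-0.8, -0.3, -1.5]
opening: 59.0
grasp_force: 43.7
t: 6.45
tool_pos: [600.3, 14.0, 160.3]
orientation: [0.978, 0.208, 0.0, -0.0]
force: [0.4, -0.2, -0.7]
opening: 58.8
grasp_force: 43.6
6.45 [600.3  14.  160.3] [ 0.9781  0.2084  0.     -0.    ] [ 0.4 -0.2 -0.7] 58.8 43.6494005843997
```

View pics/w3.png

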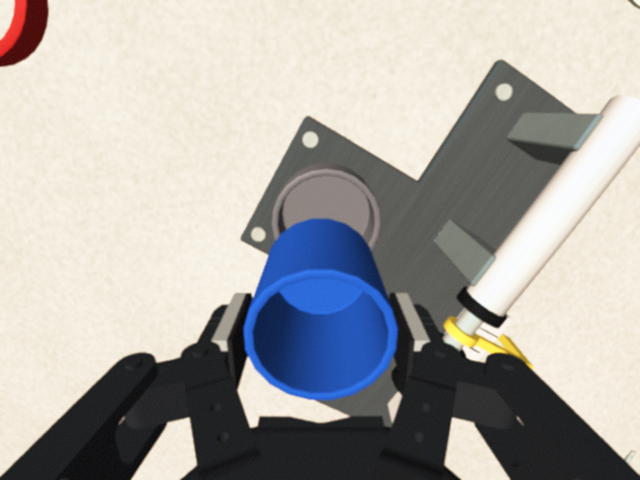

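The seat rim shows behind the cup: left edge about x=271, right edge 380, top y=165. I'll compare that with the prediction and fit the held cup.

Run:
```python
import pickle;from h import *
s,w=pickle.load(open("w3.pkl","rb"));c=cam(w,s)
def ext(x,y):
    p=proj(c,cyl(x,y,41,0.01,47));return np.array([p[:,0].min(),p[:,0].max(),p[:,1].min()])
print(ext(600.6,13.8))
f=least_squares(lambda q:ext(*q)-[271,380.5,165],[600,14],diff_step=1e-3);print("seat",f.x,f.fun)
m=blob(w["img"],(105,120,30),(125,255,255),(321,300),110);o,a=hullc(np.argwhere(m)[:,::-1])
ys,xs=np.where(m);print(xs.min(),xs.max(),ys.min(),ys.max(),a)
for z in(118,121,124):
    f=least_squares(lambda q:hullc(proj(c,cyl(*q,30,67,z)))[0]-o,[600,14],diff_step=1e-3);p=proj(c,cyl(*f.x,30,67,z));print(z,f.x,p.min(0),p.max(0))
```

```text
[265.20629911 374.75794604 173.96855034]
seat [608.12851392  12.47704475] [-0.43551973  0.43575569  0.03980108]
242 398 219 399 21298.0
118 [600.14719288  13.41688034] [242.27975222 216.90405852] [397.72162862 400.29631087]
121 [601.95496151  14.22253878] [240.27373276 214.84414731] [399.72532417 402.00311625]
124 [603.76853695  15.03082334] [238.16038371 212.69522795] [401.83619848 403.78036849]
```

Run:
```python
import pickle;from h import *
s,w=pickle.load(open("w3.pkl","rb"));c=cam(w,s)
k=5;x0,y0=235,105;im=cv2.resize(w["img"][y0:y0+115,x0:x0+155],None,fx=k,fy=k,interpolation=cv2.INTER_CUBIC)
for (r,z,col) in((41,47,(0,255,0)),(36,47,(0,255,255)),(36,18,(255,255,0))):
    p=proj(c,cyl(600.6,13.8,r,.01,z))[:60];p=((p-[x0,y0]+.5)*k).astype(int);cv2.polylines(im,[p.reshape(-1,1,2)],True,col,1)
cv2.imwrite("pics/c2.png",im)
```

```text
(no output)
```

View pics/c2.png

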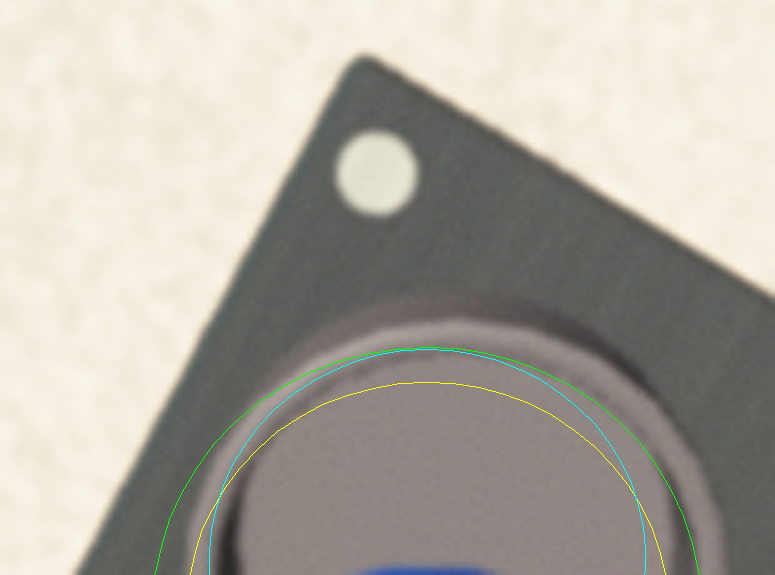

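The seat rim sits right of and above my prediction (outer edge left 272, right 380.3, top 168.4). So the top camera's estimate is a few mm off, and I'll refit from the wrist and side views.

Run:
```python
import pickle;from h import *
s,w=pickle.load(open("w3.pkl","rb"));c=cam(w,s)
# rim outer edge points read in the crop (crop px /5)
pts=np.array([[187,560],[197,505],[460,318],[250,405],[725,560],[712,500],[650,405],[580,350],[350,345]])/5+[235,105]-.5
def res(q,r=41):
    v=unproj(c,pts,47)[:,:2]-q;return np.hypot(*v.T)-r
f=least_squares(res,[604,14]);print("seat wrist",f.x,f.fun.round(1))
# plate corner & wing: screw and corner
print("corner",unproj(c,np.array([[365/5+234.5,55/5+104.5]]),12))
d=pickle.load(open("s0.pkl","rb"));cs=cam(d["side"]);ct=cam(d["top"])
for n,q in(("side",(608,12.5)),("side",(600.6,13.8))):
    p=proj(cs,cyl(*q,41,.01,47));print(q,p.min(0),p.max(0))
cv2.imwrite("pics/c3.png",cv2.resize(d["side"]["img"][235:335,270:450],None,fx=4.4,fy=4.4,interpolation=cv2.INTER_CUBIC))
```

```text
seat wrist [605.44966382  11.56008259] [-0.9 -0.5  0.7  0.6 -0.5 -0.4 -0.5  0.1 -0.3]
corner [[670.33095283  55.60852081  12.        ]]
(608, 12.5) [337.01397887 244.82505943] [373.00835941 267.70438653]
(600.6, 13.8) [333.71839609 244.88348701] [369.71725417 267.77155361]
```

View pics/c3.png

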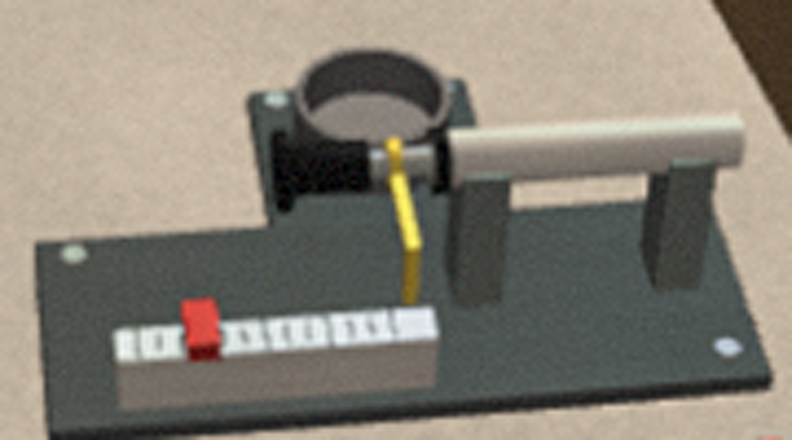

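The side crop puts the seat rim between u=337 and u=373, which agrees with the wrist view: seat at about (606,12). I'll shift there and lower partway.

```bash
python3 -m jog '[[[0.3,-0.1,-1.5],[0,0,0],5],[[0.5,-0.2,-3],[0,0,0],5],[[0.5,-0.2,-4.5],[0,0,0],5],[[0.5,-0.2,-6],[0,0,0],5],[[0.5,-0.2,-6.7],[0,0,0],5],[[0.5,-0.2,-7.2],[0,0,0],5],[[0.5,-0.2,-7.7],[0,0,0],5],[[0.5,-0.2,-8.2],[0,0,0],5],[[0.5,-0.2,-8.2],[0,0,0],5],[[0.5,-0.2,-8.2],[0,0,0],5]]'
```

```text
t: 7.75
tool_pos: [605.5, 11.9, 78.5]
orientation: [0.978, 0.208, 0.0, 0.0]
force: [-0.2, -0.5, -1.3]
opening: 59.0
grasp_force: 43.7
```

```bash
python3 -m jog '[[[0,0,-0.3],[0,0,0],5],[[0,0,-0.6],[0,0,0],5],[[0,0,-0.9],[0,0,0],5],[[0,0,-1.2],[0,0,0],5],[[0,0,-1.4],[0,0,0],5],[[0,0,-1.6],[0,0,0],5],[[0,0,-1.8],[0,0,0],5],[[0,0,-1.9],[0,0,0],5],[[0,0,-1.9],[0,0,0],5],[[0,0,-1.9],[0,0,0],5]]'
```

```text
t: 9.0
tool_pos: [605.4, 12.0, 59.5]
orientation: [0.978, 0.208, 0.0, -0.0]
force: [-1.9, 0.7, 5.1]
opening: 59.0
grasp_force: 44.1
```

```bash
python3 -m jog '[[[0,0,0],[0,0,0],6.3],[[0,0,0],[0,0,0],7],[[0,0,0],[0,0,0],7.5],[[0,0,0],[0,0,0],7.5],[[0,0,1],[0,0,0],7.5],[[0,0,3],[0,0,0],8],[[0,0,6],[0,0,0],8],[[0,0,9],[0,0,0],8],[[0,0,12],[0,0,0],8],[[0,0,14],[0,0,0],8]]'
python3 w.py w4;python3 - <<'E'
import pickle;from h import *
s,w=pickle.load(open("w4.pkl","rb"));c=cam(w,s)
hs=cv2.inRange(cv2.cvtColor(w["img"],cv2.COLOR_BGR2HSV),(105,120,30),(125,255,255));n,l,st,ct=cv2.connectedComponentsWithStats(hs)
i=1+st[1:,4].argmax();print(st[i],ct[i]);ys,xs=np.where(l==i)
for z in(18,24,30,47):
    p=proj(c,cyl(606,12,30,.01,z+67));print(z,p.min(0),p.max(0))
print(proj(c,cyl(606,12,26,.01,23)).min(0))
E
```

```text
t: 10.25
tool_pos: [605.6, 11.9, 201.7]
orientation: [0.978, 0.208, 0.001, 0.0]
force: [0.7, -0.3, -0.2]
opening: 79.8
grasp_force: 0.0
10.25 [605.6  11.9 201.7] [9.780e-01 2.084e-01 1.000e-03 3.000e-04] [ 0.7 -0.3 -0.2] 79.8 0.0
[ 281  176   79   89 5393] [319.57352123 221.10977193]
18 [280.04287985 188.18232124] [359.21645447 263.80239913]
24 [279.18621843 189.83058978] [360.05574601 266.8988144 ]
30 [278.29227017 191.55384383] [360.93158575 270.12496787]
47 [275.53437664 196.89134197] [363.63372692 280.0453419 ]
[291.51611482 179.02155313]
```

View pics/w4.png

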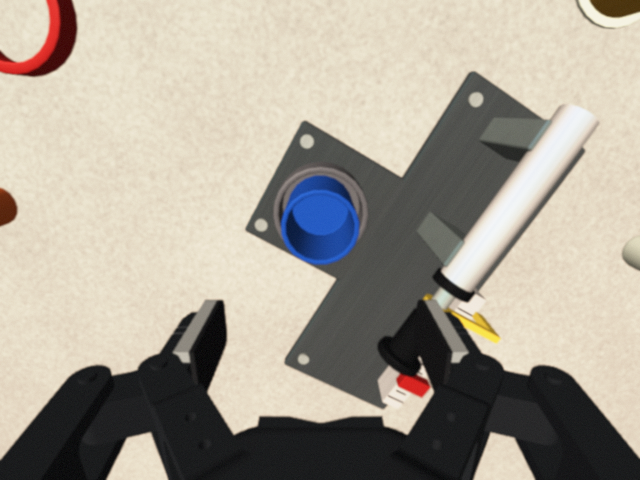

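The blue cup is down in the seat: its rim spans x 281–359 and its lower edge is at 264, matching the prediction for z=18. Now the orange cup.

```bash
python3 -m jog '[[[-1.7,3.7,0],[0,0,0],7],[[-3.4,7.5,0],[0,0,0],7],[[-5.1,11.3,0],[0,0,0],7],[[-6.8,15.1,0],[0,0,0],7],[[-8.5,18.9,0],[0,0,0],7],[[-10.2,22.7,0],[0,0,0],7],[[-11.9,26.5,0],[0,0,0],7],[[-13.7,30.2,0],[0,0,0],7],[[-13.7,30.2,0],[0,0,0],7],[[-13.7,30.2,0],[0,0,0],7]]'
python3 w.py w5;python3 - <<'E'
import pickle;from h import *
s,w=pickle.load(open("w5.pkl","rb"));c=cam(w,s)
hs=cv2.inRange(cv2.cvtColor(w["img"],cv2.COLOR_BGR2HSV),(5,130,40),(16,255,255));n,l,st,ct=cv2.connectedComponentsWithStats(hs)
i=1+st[1:,4].argmax();print(st[i],ct[i]);o,a=hullc(np.argwhere(l==i)[:,::-1])
f=least_squares(lambda q:hullc(proj(c,cyl(*q,20,100)))[0]-o,[468,314],diff_step=1e-3);p=proj(c,cyl(*f.x,20,100));print(f.x,a,hullc(p)[1],p.min(0),p.max(0))
E
```

```text
t: 11.55
tool_pos: [468.4, 313.7, 199.3]
orientation: [0.978, 0.209, 0.0, 0.0]
force: [0.6, -0.2, -0.5]
opening: 69.8
grasp_force: 0.0
11.55 [468.4 313.7 199.3] [9.780e-01 2.086e-01 1.000e-04 1.000e-04] [ 0.6 -0.2 -0.5] 69.8 0.0
[ 298  182   55   78 3279] [324.23482769 222.53400427]
[470.38621919 310.59532252] 3239.5 3441.310832685558 [296.57480185 181.05752673] [352.7608352  260.21201642]
```

```bash
python3 -m jog '[[[0.2,-0.3,-3],[0,0,0],7],[[0.2,-0.3,-6],[0,0,0],7],[[0.2,-0.3,-9],[0,0,0],7],[[0.2,-0.3,-11.5],[0,0,0],7],[[0.2,-0.3,-13.3],[0,0,0],7],[[0.2,-0.3,-13.3],[0,0,0],5],[[0.2,-0.3,-13.3],[0,0,0],3],[[0.2,-0.3,-13.3],[0,0,0],3],[[0.2,-0.3,-13.3],[0,0,0],3],[[0.2,-0.3,-13.3],[0,0,0],3]]' 40
python3 -m jog '[[[0,0,0],[0,0,0],3],[[0,0,0],[0,0,0],3],[[0,0,0.5],[0,0,0],3],[[0,0,1.5],[0,0,0],3],[[0,0,3.5],[0,0,0],3],[[0,0,6],[0,0,0],3],[[0,0,9],[0,0,0],3],[[0,0,12],[0,0,0],3],[[0,0,14.5],[0,0,0],3],[[0,0,15],[0,0,0],3]]'
```

```text
t: 12.85
tool_pos: [470.8, 311.2, 67.1]
orientation: [0.978, 0.208, 0.001, -0.0]
force: [0.1, 0.7, 6.6]
opening: 39.2
grasp_force: 40.9
t: 14.1
tool_pos: [470.7, 311.2, 218.2]
orientation: [0.978, 0.208, 0.001, -0.0]
force: [0.4, 0.2, -1.0]
opening: 39.5
grasp_force: 40.5
```

```bash
python3 -m jog '[[[1.7,-3.7,0],[0,0,0],3],[[3.4,-7.5,0],[0,0,0],3],[[5.1,-11.3,0],[0,0,0],3],[[6.8,-15.1,0],[0,0,0],3],[[8.5,-18.9,0],[0,0,0],3],[[10.2,-22.7,0],[0,0,0],3],[[11.9,-26.5,0],[0,0,0],3],[[13.5,-29.9,0],[0,0,-0],3],[[13.5,-29.9,-1],[0,0,0],3],[[13.5,-29.9,-2],[0,0,0],3]]'
python3 -m jog '[[[0,0,-1],[0,0,0],3],[[0,0,-2],[0,0,0],3],[[0,0,-2],[0,0,0],3],[[0,0,-2],[0,0,0],3],[[0,0,-2],[0,0,0],3],[[0,0,-2],[0,0,0],3],[[0,0,-2],[0,0,0],3],[[0,0,-2],[0,0,0],3],[[0,0,-2],[0,0,0],3],[[0,0,-2],[0,0,0],3]]'
python3 w.py w6;python3 - <<'E'
import pickle;from h import *
s,w=pickle.load(open("w6.pkl","rb"));c=cam(w,s);hsv=cv2.cvtColor(w["img"],cv2.COLOR_BGR2HSV);zb=s["tool_pos"][2]-67
def big(lo,hi):
    n,l,st,ct=cv2.connectedComponentsWithStats(cv2.inRange(hsv,lo,hi));i=1+st[1:,4].argmax();return l==i,st[i]
m,st=big((5,130,40),(16,255,255));print(st);o,a=hullc(np.argwhere(m)[:,::-1])
f=least_squares(lambda q:hullc(proj(c,cyl(*q,20,100,zb)))[0]-o,[606,12],diff_step=1e-3);p=proj(c,cyl(*f.x,20,100,zb));print("orange",f.x,p.min(0),p.max(0))
m,st=big((105,120,30),(125,255,255));print("blue",st)
p=proj(c,cyl(606,12,30,67,18));print(p.min(0),p.max(0))
E
```

```text
t: 15.35
tool_pos: [604.8, 12.3, 194.9]
orientation: [0.978, 0.208, -0.001, -0.0]
force: [0.3, 0.7, -0.0]
opening: 39.8
grasp_force: 40.6
t: 16.6
tool_pos: [605.3, 12.0, 176.3]
orientation: [0.978, 0.208, -0.0, -0.0]
force: [-0.5, -0.1, -0.6]
opening: 39.4
grasp_force: 40.6
16.6 [605.3  12.  176.3] [ 9.781e-01  2.083e-01 -0.000e+00 -1.000e-04] [-0.5 -0.1 -0.6] 39.4 40.60352861881256
[  265   224   111   172 13905]
orange [605.00964371  11.29900376] [265.26116589 221.85366758] [374.91336938 396.46367307]
blue [ 277  180   87   80 3548]
[276.44602473 177.9071589 ] [363.37844725 277.35115686]
```

View pics/w6.png

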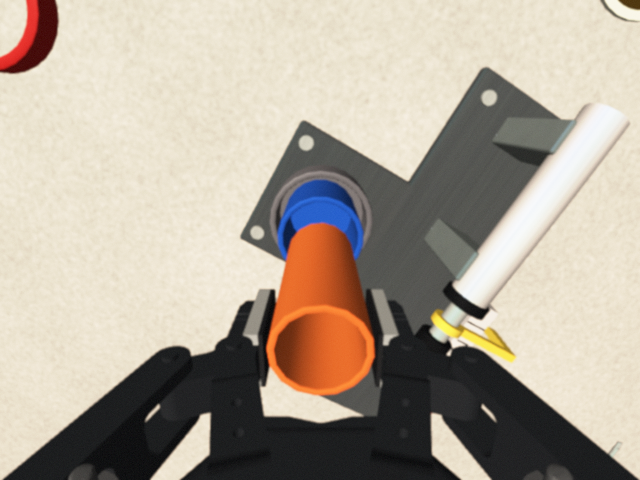

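The held orange cup lies within about 1 mm of the blue cup's centre, at (605,11.5). I'll lower it.

```bash
python3 -m jog '[[[0.1,0,-1],[0,0,0],3],[[0.1,0,-1.6],[0,0,0],3],[[0.1,0,-2.2],[0,0,0],3],[[0.1,0,-2.8],[0,0,0],3],[[0.1,0,-3.4],[0,0,0],3],[[0.1,0,-4],[0,0,0],3],[[0.1,0,-4.6],[0,0,0],3],[[0.1,0,-5.2],[0,0,0],3],[[0.1,0,-5.2],[0,0,0],3],[[0.1,0,-5.2],[0,0,0],3]]'
```

```text
t: 17.9
tool_pos: [606.4, 11.9, 124.5]
orientation: [0.978, 0.208, 0.0, -0.0]
force: [0.2, -0.0, -1.3]
opening: 39.6
grasp_force: 40.6
```

```bash
python3 -m jog '[[[0,0,-0.6],[0,0,0],3],[[0,0,-1.2],[0,0,0],3],[[0,0,-1.8],[0,0,0],3],[[0,0,-2.4],[0,0,0],3],[[0,0,-2.8],[0,0,0],3],[[0,0,-3.1],[0,0,0],3],[[0,0,-3.3],[0,0,0],3],[[0,0,-3.4],[0,0,0],3],[[0,0,-3.4],[0,0,0],3],[[0,0,-3.4],[0,0,0],3]]'
```

```text
t: 19.15
tool_pos: [606.4, 12.0, 90.4]
orientation: [0.978, 0.208, 0.0, -0.0]
force: [-0.0, -0.4, -0.8]
opening: 39.5
grasp_force: 40.7
```

```bash
python3 -m jog '[[[0,0,-0.05],[0,0,0],3],[[0,0,-0.1],[0,0,0],3],[[0,0,-0.1],[0,0,0],4.3],[[0,0,-0.1],[0,0,0],5],[[0,0,-0.1],[0,0,0],6],[[0,0,-0.1],[0,0,0],6],[[0,0,1],[0,0,0],6],[[0,0,4],[0,0,0],6],[[0,0,8],[0,0,0],6],[[0,0,11.5],[0,0,0],6]]'
python3 w.py w7;python3 - <<'E'
import pickle;from h import *
from plant import snapshot
s,w=pickle.load(open("w7.pkl","rb"));c=cam(w,s);hsv=cv2.cvtColor(w["img"],cv2.COLOR_BGR2HSV)
n,l,st,ct=cv2.connectedComponentsWithStats(cv2.inRange(hsv,(5,130,40),(16,255,255)));print(st[1+st[1:,4].argmax()])
for z in(23,30):
    p=proj(c,cyl(606,12,20,.01,z+100));print(z,p.min(0),p.max(0))
d=snapshot("side");c=cam(d);m=blob(d["img"],(5,130,40),(16,255,255),(354,235),45);ys,xs=np.where(m);print("side",xs.min(),xs.max(),ys.min(),ys.max())
for z in(23,30):
    p=proj(c,cyl(606,12,20,.01,z+100));print(z,p.min(0),p.max(0))
E
```

```text
t: 20.4
tool_pos: [606.3, 11.9, 207.7]
orientation: [0.978, 0.208, 0.001, 0.0]
force: [0.1, -0.8, -0.2]
opening: 59.9
grasp_force: 0.0
20.4 [606.3  11.9 207.7] [9.781e-01 2.083e-01 5.000e-04 1.000e-04] [ 0.1 -0.8 -0.2] 59.9 0.0
[ 291  195   58   75 3459]
23 [289.4839826  213.81074142] [348.85188295 269.69261491]
30 [288.61624547 216.72563186] [349.65841423 273.98530965]
side 328 364 197 249
23 [346.32850483 224.12306419] [364.51443677 235.06303215]
30 [346.4136596  221.58075623] [364.65761169 232.49523967]
```

The orange cup is fully down: its rim is 58 px wide and its lower edge at 270 matches z=23. Next I'll turn to the rod's axis and look at the pointer, mark and knob from above.

```bash
python3 -m jog '[[[-2,-1.2,0.5],[0,0,-4],6],[[-4.5,-2.6,0.5],[0,0,-9],6],[[-7,-4.1,0.5],[0,0,-14],6],[[-9.5,-5.6,0.5],[0,0,-19],6],[[-12,-7,0.5],[0,0,-24],6],[[-14,-8.2,0.5],[0,0,-28],6],[[-16,-9.4,0.5],[0,0,-29.9],6],[[-16,-9.4,0.5],[0,0,-29.9],6],[[-16,-9.4,0.5],[0,0,-29.9],6],[[-16,-9.4,0.5],[0,0,-29.9],6]]'
python3 w.py w8
```

```text
t: 21.75
tool_pos: [446.7, -81.8, 210.2]
orientation: [0.999, -0.051, -0.0, -0.0]
force: [0.1, 0.3, -0.2]
opening: 60.2
grasp_force: 0.0
21.75 [446.7 -81.8 210.2] [ 9.987e-01 -5.060e-02 -1.000e-04 -1.000e-04] [ 0.1  0.3 -0.2] 60.2 0.0
```

View pics/w8.png

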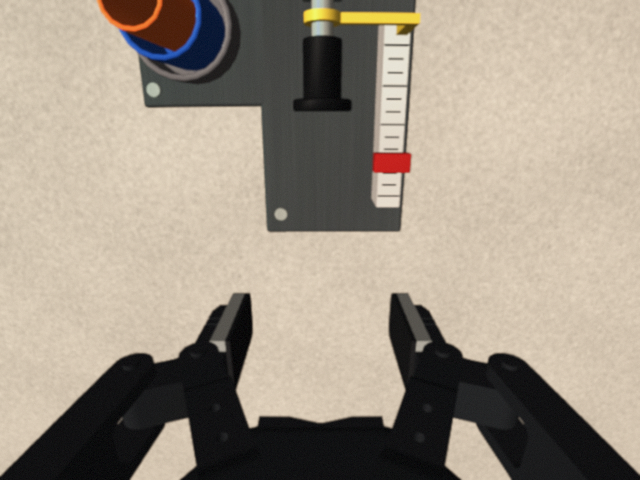

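The view shows the rod lined up vertically with the knob at x≈322. The plate's near corners are at (268,231) and (400,231), the flange spans x 294–351 at row ~104, and the mark is at (392,162). The pointer tip is at (403,33).

Run:
```python
import pickle;from h import *
s,w=pickle.load(open("w8.pkl","rb"));c=cam(w,s);img=w["img"];hsv=cv2.cvtColor(img,cv2.COLOR_BGR2HSV)
yaw=-0.1005;C,S=np.cos(yaw),np.sin(yaw);Rz=np.array([[C,-S],[S,C]])
Q=unproj(c,[(267.5,231),(400.5,231)],12);e=Q[0]-Q[1];print("plate near",Q[:,:2],np.hypot(*e[:2]),"yaw",np.degrees(np.arctan2(-e[0],e[1])))
org=Q[:,:2]-np.array([[-160,55],[-160,-80]])@Rz.T;print("org",org)
def toS(P):return (P[:,:2]-org.mean(0))@Rz
print("seat in st",toS(np.array([[606.,12]])))
K=unproj(c,[(294,103),(351,103),(322.5,110)],95);print("flange",toS(K), "tool in st",toS(s["tool_pos"][None]))
m=blob(img,(0,120,40),(5,255,255),(392,162),30)|blob(img,(174,120,40),(180,255,255),(392,162),30)
P=np.argwhere(m)[:,::-1];print("mark px",P.min(0),P.max(0));o,_=hullc(P)
def box(q):
    B=np.array([[q[0]+i,q[1]+j,k] for i in(-8,8) for j in(-15,15) for k in(45,57)],float);return np.c_[B[:,:2]@Rz.T+org.mean(0),B[:,2]]
f=least_squares(lambda q:hullc(proj(c,box(q)))[0]-o,[-80,-58],diff_step=1e-3);p=proj(c,box(f.x));print("mark st",f.x,p.min(0),p.max(0))
m=blob(img,(22,120,60),(32,255,255),(370,20),90);P=np.argwhere(m)[:,::-1];print("yellow",P.min(0),P.max(0))
for r in(26,28,30,32,34,36):
    x=P[P[:,1]==r][:,0];print(r,(x.min(),x.max()) if len(x) else None)
print("pointer pred px",proj(c,np.c_[np.array([[9,-62],[15,-62],[9,-54]])@Rz.T+org.mean(0),[62]*3]))
```

```text
plate near [[ 422.70322056  -26.37931105]
 [ 409.42211735 -158.74616457]] 133.03146850655315 yaw -5.729628674823424
org [[576.37768059 -97.15473288]
 [576.64124972 -95.20277963]]
seat in st [[ 18.48805662 110.59171178]]
flange [[-41.28676774  19.05306995]
 [-41.27281065 -19.64297314]
 [-45.8497928   -0.30390667]] tool in st [[-130.60809787    1.30191085]]
mark px [372 152] [410 173]
mark st [-86.90047301 -57.6572142 ] [371.57963547 151.77680785] [411.25785835 173.1222062 ]
yellow [303   8] [419  33]
26 (np.int64(309), np.int64(413))
28 (np.int64(397), np.int64(412))
30 (np.int64(397), np.int64(411))
32 (np.int64(397), np.int64(406))
34 None
36 None
pointer pred px [[406.90856811  32.51632215]
 [407.42277763  23.49123414]
 [396.00188203  32.37734364]]
```

```bash
python3 -m jog '[[[1.8,-0.2,0],[0,0,0],6],[[3.6,-0.4,0],[0,0,0],6],[[5.4,-0.6,0],[0,0,0],6],[[7.2,-0.8,0],[0,0,0],6],[[9,-1,0],[0,0,0],6],[[10.8,-1.2,0],[0,0,0],6],[[10.8,-1.2,-2],[0,0,0],6],[[10.8,-1.2,-4],[0,0,0],6],[[10.8,-1.2,-6],[0,0,0],6],[[10.8,-1.2,-7.5],[0,0,0],6]]' 60
python3 -m jog '[[[0,0,-1.5],[0,0,0],6],[[0,0,-3],[0,0,0],6],[[0,0,-4.5],[0,0,0],6],[[0,0,-5.8],[0,0,0],6],[[0,0,-5.8],[0,0,0],6],[[0,0,-5.8],[0,0,0],4],[[0,0,-5.8],[0,0,0],2],[[0,0,-5.8],[0,0,0],2],[[0,0,-5.8],[0,0,0],2],[[0,0,-5.8],[0,0,0],2]]'
```

```text
t: 23.05
tool_pos: [554.4, -93.7, 134.1]
orientation: [0.999, -0.051, -0.0, -0.0]
force: [-1.1, -0.1, 0.0]
opening: 59.9
grasp_force: 0.0
t: 24.3
tool_pos: [554.7, -93.9, 78.1]
orientation: [0.999, -0.051, 0.001, -0.0]
force: [-1.5, 2.9, 5.2]
opening: 23.9
grasp_force: 58.6
```

```bash
python3 -m jog '[[[-0.5,0.05,0],[0,0,0],2],[[-1.5,0.15,0],[0,0,0],2],[[-2.7,0.27,0],[0,0,0],2],[[-4,0.4,0],[0,0,0],2],[[-5.3,0.53,0],[0,0,0],2],[[-6.6,0.66,0],[0,0,0],2],[[-7.8,0.78,0],[0,0,0],2],[[-8.6,0.86,0],[0,0,0],2],[[-8.95,0.9,0],[0,0,0],2],[[-8.95,0.9,0],[0,0,0],2]]'
cat > meas.py <<'E'
import pickle,sys;from h import *
from plant import snapshot
s,w=pickle.load(open(sys.argv[1]+".pkl","rb"));yaw=-0.1005;C,S=np.cos(yaw),np.sin(yaw);Rz=np.array([[C,-S],[S,C]]);org=np.array([576.5,-96.2])
def box(q,hx,hy,z0,z1):
    B=np.array([[q[0]+i,q[1]+j,k] for i in(-hx,hx) for j in(-hy,hy) for k in(z0,z1)],float);return np.c_[B[:,:2]@Rz.T+org,B[:,2]]
print("tool st",(s["tool_pos"][:2]-org)@Rz)
d={"wrist":(w,cam(w,s))}
for n in("top","side"):
    x=snapshot(n);d[n]=(x,cam(x))
for n,(x,c) in d.items():
    near=proj(c,box([-87,-58],0,0,57,57))[0].astype(int);img=x["img"]
    cv2.imwrite(f"pics/{sys.argv[1]}_{n}.png",img)
    m=blob(img,(0,120,40),(5,255,255),near,60 if n=="wrist" else 18)|blob(img,(174,120,40),(180,255,255),near,60 if n=="wrist" else 18)
    P=np.argwhere(m)[:,::-1]
    if len(P)<10: print(n,"no mark",near);continue
    o,a=hullc(P);f=least_squares(lambda q:hullc(proj(c,box(q,8,15,45,57)))[0]-o,[-87,-58],diff_step=1e-3)
    y=blob(img,(22,110,60),(33,255,255),near,120 if n=="wrist" else 25);Y=np.argwhere(y)[:,::-1]
    if len(Y)<5: print(n,"no yellow",P.min(0),P.max(0));continue
    t=proj(c,box([f.x[0],-58],0,0,62,62))[0]
    print(n,"mark",f.x,"px",P.min(0),P.max(0),a,"yellow px",Y.min(0),Y.max(0),"tip over mark would be at px",t)
E
python3 w.py w9; python3 meas.py w9
```

```text
t: 25.55
tool_pos: [465.8, -84.9, 78.1]
orientation: [0.999, -0.051, 0.002, -0.0]
force: [10.0, 4.1, -0.4]
opening: 24.4
grasp_force: 58.8
25.55 [465.8 -84.9  78.1] [ 9.987e-01 -5.100e-02  1.800e-03 -1.000e-04] [10.   4.1 -0.4] 24.4 58.84049892425537
tool st [-111.24333306    0.13303909]
wrist mark [-83.36429589 -56.34011847] px [404 219] [470 241] 1269.0 yellow px [320 222] [487 273] tip over mark would be at px [443.48200628 236.10711151]
top no mark [380 250]
side mark [-87.18372964 -55.78214142] px [311 303] [319 316] 87.5 yellow px [317 284] [321 306] tip over mark would be at px [315.11205182 306.3174308 ]
```

```bash
cat > tip.py <<'E'
import pickle;from h import *
from plant import snapshot
yaw=-0.1005;C,S=np.cos(yaw),np.sin(yaw);Rz=np.array([[C,-S],[S,C]]);org=np.array([576.5,-96.2])
def box(q,hx,hy,z0,z1):
    B=np.array([[q[0]+i,q[1]+j,k] for i in(-hx,hx) for j in(-hy,hy) for k in(z0,z1)],float);return np.c_[B[:,:2]@Rz.T+org,B[:,2]]
def wt(img,kind):
    # soft weight: colour saturation towards yellow or red
    b,g,r=[img[...,i].astype(float) for i in range(3)]
    return np.clip((np.minimum(r,g)-b-30),0,None) if kind=="y" else np.clip(r-np.maximum(g,b)-60,0,None)*(g<r*.45)
a=[snapshot("side") for _ in range(4)];now=dict(a[0]);now["img"]=np.mean([x["img"] for x in a],0)
old=pickle.load(open("s0.pkl","rb"))["side"]
for nm,d,guess in(("rest",old,12),("now",now,-80)):
    c=cam(d);w=wt(d["img"],"y")
    out=[]
    for z in(66,70,74,78,82):
        v=proj(c,box([guess,-58],0,0,z,z))[0];r=int(round(v[1]));cols=np.arange(int(v[0])-12,int(v[0])+13);ww=w[r,cols]
        if ww.sum()<20: continue
        u=(ww*cols).sum()/ww.sum()
        f=least_squares(lambda q:proj(c,box([q[0],-58],0,0,q[1],q[1]))[0]-[u,r],[guess,z]);out.append([z,u,r,f.x[0],f.x[1]])
    print(nm,np.round(out,1).tolist())
    # mark
    near=proj(c,box([-87,-58],0,0,51,51))[0].astype(int);w=wt(d["img"],"r");y,x=np.mgrid[near[1]-14:near[1]+15,near[0]-12:near[0]+13];ww=w[y,x]
    p=np.array([(ww*x).sum(),(ww*y).sum()])/ww.sum()
    f=least_squares(lambda q:hullc(proj(c,box(q,8,15,45,57)))[0]-p,[-87,-58],diff_step=1e-3);print(" mark",p,f.x)
E
python3 tip.py
```

```text
rest [[66.0, 362.8, 301.0, 10.7, 67.2], [70.0, 362.8, 300.0, 10.7, 70.0], [74.0, 363.0, 299.0, 10.9, 72.8], [78.0, 363.0, 297.0, 10.6, 78.4], [82.0, 363.0, 296.0, 10.5, 81.2]]
 mark [315.1063689  308.08651778] [-86.68886129 -51.70844124]
now [[66.0, 319.3, 305.0, -78.6, 64.9], [70.0, 319.3, 303.0, -78.7, 70.5], [74.0, 319.3, 302.0, -78.7, 73.3], [78.0, 319.3, 300.0, -78.7, 78.9], [82.0, 319.2, 299.0, -78.8, 81.7]]
 mark [314.90468064 308.23076548] [-87.14178429 -52.08782716]
```

```bash
python3 -m jog '[[[-0.2,0.02,0],[0,0,0],2],[[-0.4,0.04,0],[0,0,0],2],[[-0.6,0.06,0],[0,0,0],2],[[-0.8,0.08,0],[0,0,0],2],[[-0.92,0.09,0],[0,0,0],2],[[-0.92,0.09,0],[0,0,0],2],[[-0.92,0.09,0],[0,0,0],2],[[-0.92,0.09,0],[0,0,0],2],[[-0.92,0.09,0],[0,0,0],2],[[-0.92,0.09,0],[0,0,0],2]]'; python3 tip.py; python3 w.py w10; python3 meas.py w10
python3 - <<'E'
import cv2,pickle;from h import *
# cups: compare orange/blue blobs in side with prediction
import numpy as np
img=cv2.imread("pics/w10_side.png");d=pickle.load(open("s0.pkl","rb"))["side"];c=cam(d)
for lo,hi,r,h,z in(((5,130,40),(16,255,255),20,100,23),((105,120,30),(125,255,255),30,67,18)):
    m=blob(img,lo,hi,(356,245),30);P=np.argwhere(m)[:,::-1];p=proj(c,cyl(606,12,r,h,z));print(P.min(0),P.max(0),p.min(0),p.max(0))
E
```

```text
t: 27.15
tool_pos: [456.9, -84.0, 78.1]
orientation: [0.999, -0.051, 0.002, -0.0]
force: [10.4, 4.8, 0.9]
opening: 24.2
grasp_force: 58.8
rest [[66.0, 362.8, 301.0, 10.7, 67.2], [70.0, 362.8, 300.0, 10.7, 70.0], [74.0, 363.0, 299.0, 10.9, 72.8], [78.0, 363.0, 297.0, 10.6, 78.4], [82.0, 363.0, 296.0, 10.5, 81.2]]
 mark [315.1063689  308.08651778] [-86.68886129 -51.70844124]
now [[66.0, 314.9, 305.0, -87.6, 65.8], [70.0, 314.8, 303.0, -87.7, 71.4], [74.0, 314.8, 302.0, -87.7, 74.2], [78.0, 314.8, 300.0, -87.8, 79.8], [82.0, 314.8, 299.0, -87.7, 82.5]]
 mark [315.20375493 308.86804779] [-86.7130832  -54.01227944]
27.35 [456.9 -84.   78.1] [ 9.987e-01 -5.100e-02  1.900e-03 -1.000e-04] [10.8  5.   1.5] 23.9 58.82600784301758
tool st [-120.17299827    0.13114785]
wrist mark [-86.46593419 -57.37970429] px [405 201] [472 236] 2139.5 yellow px [326 222] [487 272] tip over mark would be at px [444.81484617 224.25617952]
top no mark [380 250]
side mark [-86.6650651  -55.20481292] px [311 303] [319 316] 94.0 yellow px [312 284] [316 306] tip over mark would be at px [315.36589952 306.29920409]
[347 225] [364 249] [345.15340821 224.12668479] [364.51423268 269.99612179]
[341 238] [367 265] [340.76119177 234.96707132] [368.21160015 274.54511965]
```

```bash
python3 -c "
from plant import manip;print(manip.sign_off())"
```

```text
the job is handed in; nothing more can be done
None
```

I handed the job in at about 27 s: the blue cup is down in the seat, the orange cup is down in the blue one, and the arm is holding the rod with the pointer tip within about 1 mm of the red mark's middle by the cameras.

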